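# Hold the hidden bolt head behind the camera bracket

### The arm

A 6-joint arm with a two-finger parallel gripper is mounted at the origin on the work surface. World frame = base frame: x ahead of the robot, y to its left, z up, the work surface at z = 0. Lengths are in m, angles in rad, forces in N, time in s.
With the tool pointing down it reaches from about 0.25 to 0.725 m from the base axis. Payload 4 kg.
Tool frame: the origin (TCP) lies on the centre line of the jaws, within the pads' length; the fingertips stand tip_reach ahead of it and the grasp point (between the pads) lies 5 mm behind it (tip_reach is the distance from the TCP to the fingertips, in m); z points along the fingers, y is the direction in which the jaws open and shut (so a half turn about z gives the same grasp; the last joint's range is limited). The gripper opens to 85 mm and grips with 20 to 120 N. Pads are 22 mm wide; open, the fingers measure 114 mm over their backs; the gripper's body (76 mm by 85 mm) begins 54 mm behind the grasp point. The pads swing forward as they close: fully open they stand 13 mm farther back than shut.
Start: joints at [1.254, 0.241, 0.005, 1.335, 0, 1.571], TCP at [0.156, 0.475, 0.245] pointing down, gripper open.
Joint ranges: [-2.72, 2.72], [-1.05, 1.87], [-1.09, 1.28], [-1.99, 2.15], [-1.42, 1.44], [-3.14, 3.14]. Speed limits (rad/s): [2.79, 2.79, 3.14, 3.14, 3.14, 3.14].

### API

Orientations are given as a unit quaternion [x, y, z, w].
In Python, from workcell import * gives the robot as it stands.
- The arm moves only by the tool arm_command, never from a script. Its arguments are lists of equal length, an entry for each row: "translation": the shift along the tool's x, y, z in cm, a list of three; "turn": the turn about the tool's z in rad; "hand": the closure, from 0 (fully open) to 1 (shut). In form: {"translation": [[x, y, z], ...], "turn": [turn, ...], "hand": [hand, ...]}. A call has 1 to 5 rows; each row is the pose to reach, as a shift and turn from the pose commanded when the call began, along the tool's axes at that moment; what a row does not reach only later rows make up. A row lasts 1/12 s, in which the tool goes at most 41.7 mm and 7.16 degrees, less where a joint would pass 70% of its speed; a pose out of reach is approached as far as the arm can. A call with a gripper value outside its range is refused whole. The fingers move at their own pace and stop on an object; the grip force is fixed at half the most. Time passes only in rows, so rows that repeat a pose let the fingers close. It gives the time, the measured TCP pose, the force and the opening at its end, in the units of the state.
- get_obs(): the state, without advancing time (a new reading comes with each control period).
- camera(name): name is "scene" or "top" or "wrist"; returns (picture, depth): 400x640x3 uint8, red, green, blue; 400x640 float32, m along the optical axis (not along the pixel's ray), 0 where there is no reading.
- camera_info(name): a dict with "mtx" (3x3 intrinsics, pixels), "world_to_cam" (4x4, takes a point from world to camera coordinates). Camera axes: x right, y down, z forward; pixel columns grow to the right and rows downward; lengths in m; the calibration is good to about 2 mm. A picture is of the moment at which its call begins: read the wrist's pose just before it. camera_info takes no time and is no camera call; for the wrist camera it gives the pose at the moment of the call.
- job_done(): hands the job in, once; it reports no verdict.
Trained networks look in the newest picture that a camera, given by its name, has taken for a name from the list of things; names that differ only in an ending like _2 or _b are one class to them, and where a whole thing is asked for, a point or a joint stands for the part that bears it (a point fixed in the world has none). Each returns a list of dicts, best first, with "conf" (0 to 1); they miss things now and then, are a little off and sometimes report something else, mostly with a low value. They report only what shows in the picture. A call takes as long as a camera call. They do not tell look-alikes from the thing itself.
- search_frame(camera, name): "location" ([row, column] in pixels, amid what is visible of it).
- spot_point(camera, name): "location" ([row, column] in pixels: a listed point, or the origin of a listed thing).
The state is a dict: "clock": time; "joint_pos": joint angles; "joint_vel": joint speeds; "tau": joint torques, N m; "eef_pos": TCP position; "tool_rot": TCP orientation; "ft_force": force on the tool from outside, world axes, zero at the start; "ft_torque": the same for the moment, N m; "grip_width": finger opening in m.
Only numpy, scipy, OpenCV 4.12 (cv2) and the standard library are available. Lean on these libraries where they do the work, as an engineer would, in place of code of your own. Each camera call takes 0.05 s, during which the arm holds its last target. There are 200 camera calls.

### The job

The nut runner is creeping round and dragging the bolt of the slotted camera bracket with it. Lift the clear cover off the gap behind the bracket and lay it flat in the free part of the steel tray, rib up, without dropping it; then reach down into the gap, grasp the hidden bolt head between the fingers and hold it so that it no longer turns. Finish while still holding the bolt head, and leave the other things on the table where they are.

Things in the scene. Friction and masses are not known exactly. Their poses are not given: they have to be found in the camera images.
- bracket: Fixed slotted aluminium bracket with a white camera housing behind it. Origin on the table, mid-width, at the back face of its upright plate; x from plate to housing, y along the plate, z up. Plate 8 mm thick (x -8 to 0), 150 wide, 132 high; housing x 56 to 151, 150 wide, 132 high. Between them a 56 mm gap, open above, at both y ends and down to the table. Bolt in a level slot, y -28 to 28.
- bolt_head (a point): Centre of the steel hex bolt head in the gap, first under the cover: 24 mm across flats, 28 across corners, 18 long; 25 mm behind the plate, 31 before the housing, 110 above the table (22 below plate and housing tops). Site x = bolt axis, level, along the bracket's x. An 18 mm thick sleeve lies between plate and head. Fingers go down beside it and close along the bracket's y, at any hexagon angle.
- bolt (a joint): Angle of the bolt about its axis, rad; any start angle. The nut runner drags it steadily at about 0.06 rad/s (torque about 0.12 N m, heavily damped) until the head is firmly gripped (about 40 N), which stops it.
- runner: Fixed grey motor nut runner on a stand, on the robot's side of the bracket, in line with the bolt: a level cylinder of diameter 44 mm, axis 110 above the table, 25 to 150 mm in front of the plate's back face. Origin on the table below the point where the bolt axis crosses that face; axes parallel to the bracket's.
- cover_rib (a point): Centre of the black grip rib of the loose clear cover (cover's axes). Rib 50 mm along x, 14 wide along y (grasp across this), 44 high, on the middle of a clear plate 92 (x) x 110 (y) x 5 mm. The point is 27 mm above the cover's underside, 22 below the rib's top. Cover 0.1 to 0.2 kg, lies loose over the gap on plate and housing, 132 mm above the table, x roughly along the bracket's.
- cover: The whole loose cover described above; origin at the centre of its underside.
- tray: Fixed open steel tray, outside 170 (x) x 230 (y) mm, 26 high, walls 4, inner floor 4 mm above the table. Origin on the table under its centre. A lens tube stands near its +y end (70 to 106 mm from the centre); the rest is free: the cover fits centred 25 mm to the -y side of the tray's centre, its axes along the tray's.
- lens_tube: Bystander, leave alone: short black lens tube, diameter 30, height 35, standing in the tray near one short end of it (mm).
- lens_cap: Bystander, leave alone: black round lens cap, diameter 34, 12 high, lying on the rear part of the white camera housing (mm).
- bottle_a: Bystander, leave alone: closed bottle with blue cap, diameter 52, 110 high (mm).
- jar_a: Bystander, leave alone: closed jar with red cap, diameter 54, 70 high (mm).
- slide_box: Bystander, leave alone: white slide box 85 x 100 x 32 (mm).
- driver: Bystander, leave alone: screwdriver lying on the table (mm).
- beaker: Bystander, leave alone: white open beaker, diameter 66, 85 high (mm).
Mind the look-alikes: they are no part of the job. Of the things shaped like the cover, the clear one is meant. There is more than one size of the runner; the job needs the smaller.

How it is judged:
By the outcome, as a careful person would: the job done as asked, in the order asked, and still so for the second after the job is handed in, while the arm keeps its last pose, push and grip.
It also fails if it takes over 58 s, if anything falls off the work surface, if the arm or the gripper's body presses on something with over 40 N, if the wrist force passes 120 N, or if a joint passes its speed limit or range.

## Working session

There is one attempt and no reset: what is moved stays moved. The work goes in short steps, Python scripts to look and compute and a tool call to move; the robot and the scene stay as the last step left them, time stands still between calls to the robot, and variables do not carry over. Pictures are saved under pics/ and viewed, about 8 in all and at most 12, crops included, and the job is handed in when it is done.

Besides the shell and the picture viewer there is one more tool, called as name(argument=value, ...) on one line, values as JSON. arm_command: Moves the arm, as the interface text tells. Its arguments: {"type":"object","properties":{"translation":{"type":"array","items":{"type":"array","items":{"type":"number"}}},"turn":{"type":"array","items":{"type":"number"}},"hand":{"type":"array","items":{"type":"number"}}},"required":["translation","turn","hand"]}

```bash
ls; mkdir -p pics; cat > h.py <<'E'
from workcell import *
import numpy as np, cv2
from scipy.spatial.transform import Rotation as R
def snap(n,f=None):
    p,d=camera(n); i=camera_info(n)
    if f: cv2.imwrite('pics/'+f,cv2.cvtColor(p,cv2.COLOR_RGB2BGR))
    np.savez('/tmp/%s.npz'%n,p=p,d=d,K=i['mtx'],T=i['world_to_cam']); return p,d,i
def unproj(i,rc,z):
    K=np.array(i['mtx']);T=np.array(i['world_to_cam'])
    c=np.linalg.inv(K)@[rc[1],rc[0],1]*z
    return (np.linalg.inv(T)@np.r_[c,1])[:3]
def ray(i,rc,zw):
    a=unproj(i,rc,.1);b=unproj(i,rc,1.);return a+(b-a)*(zw-a[2])/(b[2]-a[2])
def proj(i,P):
    K=np.array(i['mtx']);T=np.array(i['world_to_cam'])
    c=T@np.r_[P,1];u=K@c[:3];return np.array([u[1]/u[2],u[0]/u[2]]),c[2]
E
python3 - <<'E'
from h import *
print(get_obs())
for c in ['scene','top']:
    p,d,i=snap(c,c+'0.png')
    for n in ['bracket','runner','cover','tray','lens_tube','bolt_head','lens_cap']:
        for r in search_frame(c,n)[:4]:
            rc=r['location'];z=d[int(rc[0]),int(rc[1])]
            print(c,n,round(r['conf'],2),np.round(rc),unproj(i,rc,z).round(3))
    for n in ['cover_rib','cover','bracket','tray','runner']:
        for r in spot_point(c,n)[:3]: 
            rc=r['location'];z=d[min(399,int(rc[0])),min(639,int(rc[1]))]
            print(c,'pt',n,round(r['conf'],2),np.round(rc),unproj(i,rc,z).round(3))
E
```

```text
pics
{'clock': 0.0, 'joint_pos': array([1.25400573e+00, 2.41433812e-01, 3.72910887e-03, 1.33519644e+00,
       5.67740984e-06, 1.57079948e+00]), 'joint_vel': array([-4.65665870e-05,  8.78370518e-04, -1.84851097e-03,  1.03956718e-03,
       -2.50279583e-07,  1.74236209e-03]), 'tau': array([ 1.23883792e-04, -3.72319794e+01,  2.52405506e+01,  1.67767634e-02,
        6.94488358e-05,  1.76928467e-06]), 'eef_pos': array([0.15557096, 0.47455102, 0.24440438]), 'tool_rot': array([ 1.57735272e-01,  9.87480874e-01, -1.03878865e-03, -1.68802242e-04]), 'ft_force': array([ 0.91794574,  0.13639633, -0.15044896]), 'ft_torque': array([0.01053494, 0.01411303, 0.03548434]), 'grip_width': 0.08531929345057049}
scene bracket 0.77 [199. 274.] [ 0.646 -0.072  0.126]
scene bracket 0.53 [163. 302.] [ 0.423 -0.154  0.104]
scene runner 0.87 [161. 299.] [ 0.433 -0.157  0.117]
scene runner 0.6 [198. 272.] [ 0.647 -0.077  0.127]
scene runner 0.56 [126. 302.] [ 0.209 -0.342  0.089]
scene cover 0.91 [191. 341.] [ 0.37  -0.019  0.012]
scene cover 0.7 [172. 277.] [ 0.554 -0.146  0.14 ]
scene tray 0.93 [246. 375.] [0.5
[... 1032 characters left out ...]
4]
top bolt_head 0.57 [228. 368.] [ 0.498 -0.154  0.118]
top lens_cap 0.57 [188. 345.] [ 0.616 -0.102  0.145]
top pt cover_rib 0.85 [283. 327.] [ 0.365 -0.02   0.045]
top pt cover_rib 0.75 [210. 366.] [ 0.545 -0.153  0.141]
top pt cover_rib 0.62 [218. 165.] [0.62  0.447 0.036]
top pt cover 0.95 [285. 324.] [ 0.358 -0.011  0.051]
top pt cover 0.69 [207. 370.] [ 0.544 -0.156  0.187]
top pt cover 0.63 [149. 316.] [ 0.771 -0.039  0.073]
top pt bracket 0.98 [229. 367.] [ 0.495 -0.148  0.121]
top pt bracket 0.45 [249. 241.] [0.5   0.228 0.005]
top pt tray 0.68 [249. 243.] [0.499 0.223 0.007]
top pt runner 0.94 [283. 424.] [ 0.328 -0.312  0.004]
top pt runner 0.64 [230. 364.] [ 0.497 -0.143  0.108]
```

View pics/scene0.png

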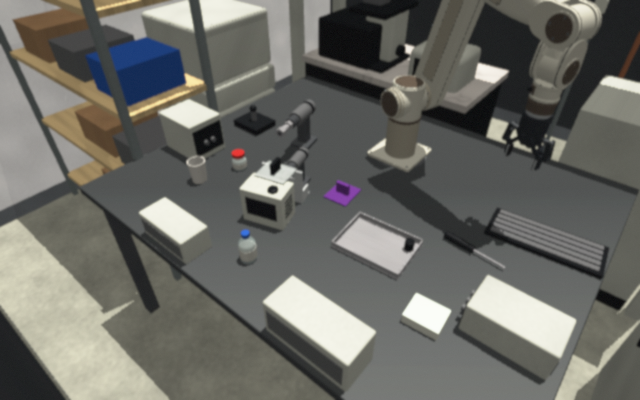

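View pics/top0.png

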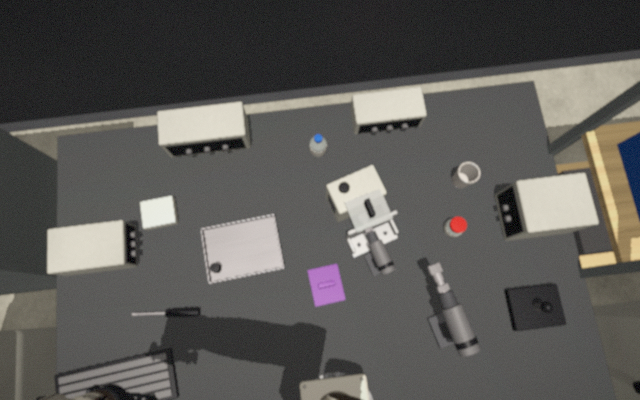

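Candidates for the cover in the top view: clear one with black rib (208,369) on the bracket, purple one on the table (285,326), black one (305,545). I choose the clear one. Of the runners, the small one is at (250,380) and the large one at (320,455). I'll check this in a crop and measure the orientations.

```bash
python3 - <<'E'
from h import *
z=np.load('/tmp/top.npz');p,d,K,T=z['p'],z['d'],z['K'],z['T']
rr,cc=np.mgrid[0:400,0:640]
c=np.stack([(cc-K[0,2])/K[0,0]*d,(rr-K[1,2])/K[1,1]*d,d,np.ones_like(d)],-1)
W=(c@np.linalg.inv(T).T)[...,:3]
print('cam pos',np.linalg.inv(T)[:3,3])
def rect(m,n):
    m=cv2.morphologyEx(m.astype(np.uint8),cv2.MORPH_OPEN,np.ones((2,2)))
    pts=W[m>0][:,:2].astype(np.float32); r=cv2.minAreaRect(pts); print(n,len(pts),r,cv2.boxPoints(r).round(3).tolist())
box=(cc>310)&(cc<410)&(rr>155)&(rr<265)
Z=W[...,2]
g=p.astype(int).min(-1)
rect(box&(abs(Z-.134)<.012)&(g>150),'housing+plate')
rib=box&(Z>.15)&(g<70);rect(rib,'rib');print(W[rib].mean(0),Z[rib].max())
rect((cc>190)&(cc<295)&(rr>205)&(rr<292)&(g>110),'tray')
t=(cc>205)&(cc<225)&(rr>255)&(rr<280)&(Z>.02)&(g<60);print('tube',W[t].mean(0))
cv2.imwrite('pics/crop.png',cv2.cvtColor(cv2.resize(p[155:285,300:410],None,fx=5,fy=4.5,interpolation=3),cv2.COLOR_RGB2BGR)[:600])
print(np.round(Z[170:260:6,320:410:6]*1000).astype(int))
E
```

```text
cam pos [0.29672295 0.02492332 1.35790472]
housing+plate 2355 ((0.5226492285728455, -0.08201682567596436), (0.2006424218416214, 0.4578844904899597), 41.00712585449219) [[0.296999990940094, 0.02500000037252903], [0.597000002861023, -0.32100000977516174], [0.7490000128746033, -0.1889999955892563], [0.4480000138282776, 0.15700000524520874]]
rib 79 ((0.5416277050971985, -0.15820519626140594), (0.03941686823964119, 0.01438975241035223), 22.87133026123047) [[0.5210000276565552, -0.1589999943971634], [0.5260000228881836, -0.1720000058412552], [0.5630000233650208, -0.15700000524520874], [0.5569999814033508, -0.14399999380111694]]
[ 0.54337637 -0.15063462  0.19004541] 1.3579047232826422
tray 4401 ((0.4367200434207916, 0.18909582495689392), (0.30934596061706543, 0.30085259675979614), 5.34176778793335) [[0.26899999380111694, 0.3240000009536743], [0.296999990940094, 0.02500000037252903], [0.6050000190734863, 0.05400000140070915], [0.5770000219345093, 0.3529999852180481]]
tube [0.44890018 0.29420117 0.03653633]
[[  -4   -1    0   -1   -2   -3    4  139  132  131    3   -3   -5    0
     7]
 [   2
[... 414 characters left out ...]
5  134  139  130  138  185  136  141  140    1    0
     3]
 [   6    0   -4  114  117  139  136  138  159  180  135  137  131    1
    -1]
 [  -2    1   -4   53   15    7  142  133 1358  139  141  135   49   -6
     4]
 [   2    1    0   -2   -3   -3  141  140  139  140   41    9   46    2
     2]
 [   0    2    1   -3    3   -5  140   87  122  120    3   10   19   -4
     3]
 [   0    3    3    2   -1   72   10    7  121  125    5    8   11    1
    -3]
 [  -1    1    5   -4    2   47    7    8   14  134  133   11    0    4
     2]
 [   2    2    3    5    1   22   11   10   11  130  132   -1    0    3
     2]
 [   0    8   -2    3    0    2   10   -2   15  121  129  129    4   -3
     3]]
```

View pics/crop.png

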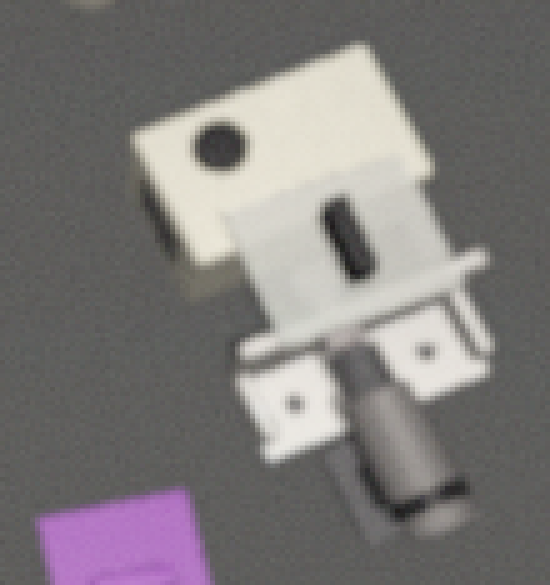

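The crop confirms the choice: clear cover with black rib at about (208,369), on the bracket with the small runner at (245,380). Some depth readings of zero spoiled the fits, so I'll redo them.

```bash
python3 - <<'E'
from h import *
z=np.load('/tmp/top.npz');p,d,K,T=z['p'],z['d'],z['K'],z['T']
rr,cc=np.mgrid[0:400,0:640]
def plane(zw): # intersect rays with height
    Ti=np.linalg.inv(T); v=np.stack([(cc-K[0,2])/K[0,0],(rr-K[1,2])/K[1,1],np.ones_like(d)],-1)@Ti[:3,:3].T
    o=Ti[:3,3]; return o+v*((zw-o[2])/v[...,2])[...,None]
c=np.stack([(cc-K[0,2])/K[0,0]*d,(rr-K[1,2])/K[1,1]*d,d,np.ones_like(d)],-1)
Z=(c@np.linalg.inv(T).T)[...,2]; Z[d==0]=-1
def rect(m,n,zw):
    k,l,s,_=cv2.connectedComponentsWithStats(m.astype(np.uint8)); m=l==1+s[1:,4].argmax()
    pts=plane(zw)[m][:,:2].astype(np.float32)
    r=cv2.minAreaRect(pts); print(n,len(pts),np.round(r[0],3),np.round(r[1],3),round(r[2],1),cv2.boxPoints(r).round(3).tolist())
box=(cc>310)&(cc<410)&(rr>155)&(rr<265)
g=p.astype(int)
hm=box&(Z>.12)&(Z<.15)
rect(hm&(g.min(-1)>100)&(rr<232),'housing+cover+plate',.132)
cream=hm&(g[...,0]-g[...,2]>12)&(g.min(-1)>150); rect(cream,'housing cream',.132)
rib=box&(g.max(-1)<90)&(cc>358)&(cc<380)&(rr<222); rect(rib,'rib',.181)
t=(cc>195)&(cc<290)&(rr>208)&(rr<288)&(g.min(-1)>95); rect(t,'tray',.02)
k=(cc>205)&(cc<225)&(rr>255)&(rr<280)&(Z>.02)&(g.max(-1)<60);print('tube',plane(.035)[k].mean(0),k.sum())
E
```

```text
housing+cover+plate 2436 [ 0.573 -0.147] [0.181 0.15 ] 17.5 [[0.46399998664855957, -0.10199999809265137], [0.5099999904632568, -0.2460000067949295], [0.6819999814033508, -0.19099999964237213], [0.6370000243186951, -0.04800000041723251]]
housing cream 1279 [ 0.614 -0.134] [0.096 0.149] 16.8 [[0.5460000038146973, -0.07599999755620956], [0.5889999866485596, -0.2199999988079071], [0.6809999942779541, -0.19200000166893005], [0.6380000114440918, -0.04899999871850014]]
rib 89 [ 0.543 -0.155] [0.047 0.015] 14.3 [[0.5180000066757202, -0.15399999916553497], [0.5220000147819519, -0.1679999977350235], [0.5680000185966492, -0.15700000524520874], [0.5640000104904175, -0.1420000046491623]]
tray 4599 [0.501 0.226] [0.187 0.244] 4.0 [[0.39899998903274536, 0.3409999907016754], [0.41600000858306885, 0.09799999743700027], [0.6029999852180481, 0.11100000143051147], [0.5860000252723694, 0.3540000021457672]]
tube [0.44908301 0.29451261 0.035     ] 6
```

arm_command(translation=[[-3, -2.5, -0.5], [-6, -5, -1], [-9, -7.5, -1.5], [-12, -10, -2], [-15, -12.5, -3]], turn=[-0.12, -0.24, -0.36, -0.48, -0.6], hand=[0, 0, 0, 0, 0])

```text
clock: 1.72
eef_pos: [0.2538, 0.3178, 0.2723]
tool_rot: [-0.125, 0.992, -0.0, -0.0]
ft_force: [1.0, -0.4, -0.4]
grip_width: 0.085
```

```bash
cat >> h.py <<'E'
def to(P,yaw=None,o=None):
    """shift in tool cm to bring TCP to P; turn so that tool x has world yaw (deg, mod 180)"""
    o=o or get_obs(); Rm=R.from_quat(o['tool_rot']).as_matrix()
    s=Rm.T@(np.array(P)-o['eef_pos'])*100; y=np.degrees(np.arctan2(Rm[1,0],Rm[0,0]))
    t=None if yaw is None else -np.radians((yaw-y+90)%180-90)
    print('t',round(o['clock'],2),'pos',o['eef_pos'].round(4),'yaw',round(y,2),'tilt',Rm[:,2].round(3),'w',round(o['grip_width'],4),'F',np.round(o['ft_force'],1),'q',o['joint_pos'].round(2))
    print(' -> shift cm',s.round(2),'turn',None if t is None else round(t,3))
E
python3 -c "
from h import *
import workcell; print([k for k in dir(workcell) if k[0]!='_'], getattr(workcell,'tip_reach',None))
to([.543,-.155,.30],195.5)"
```

```text
['Unreachable', 'camera', 'camera_info', 'get_obs', 'job_done', 'search_frame', 'spot_point', 'tip_reach'] 0.014
t 1.72 pos [0.2538 0.3178 0.2723] yaw -165.59 tilt [-0.    -0.001 -1.   ] w 0.085 F [ 1.  -0.4 -0.4] q [ 0.9   0.04 -0.16  1.37 -0.    0.65]
 -> shift cm [-16.25 -52.99  -2.74] turn -0.019
```

arm_command(translation=[[-1, -3.8, -0.5], [-2, -7.6, -1], [-3.2, -11.4, -1.5], [-4.5, -15.2, -2], [-5.7, -19, -2.7]], turn=[-0.02, -0.02, -0.02, -0.02, -0.02], hand=[0, 0, 0, 0, 0])

```text
clock: 2.13
eef_pos: [0.3554, 0.1474, 0.2999]
tool_rot: [-0.133, 0.991, 0.0, 0.0]
ft_force: [1.1, 1.0, -0.2]
grip_width: 0.0856
```

arm_command(translation=[[-1, -3.8, 0], [-2.2, -7.6, 0], [-3.4, -11.4, 0], [-4.6, -15.2, 0], [-5.7, -19, 0]], turn=[0, 0, 0, 0, 0], hand=[0, 0, 0, 0, 0])

```text
clock: 2.55
eef_pos: [0.4607, -0.0212, 0.2998]
tool_rot: [-0.132, 0.991, 0.0, 0.0]
ft_force: [0.1, 0.7, 1.1]
grip_width: 0.0852
```

arm_command(translation=[[-1, -3.5, 0], [-2.2, -7, 0], [-3.4, -10.5, 0], [-4.2, -14, 0], [-4.2, -14, 0]], turn=[0, 0, 0, 0, 0], hand=[0, 0, 0, 0, 0])

```text
clock: 2.97
eef_pos: [0.5393, -0.1486, 0.2978]
tool_rot: [-0.13, 0.992, -0.001, -0.0]
ft_force: [-0.1, 1.0, -0.5]
grip_width: 0.0854
```

```bash
python3 - <<'E'
from h import *
to([.543,-.155,.164],195.5)
p,d,i=snap('wrist','w1.png')
print(np.linalg.inv(np.array(i['world_to_cam']))[:3].round(3))
for n in ['cover_rib','cover','bracket','runner']:
    for r in spot_point('wrist',n)[:2]:
        rc=r['location'];zz=d[min(399,int(rc[0])),min(639,int(rc[1]))]
        print(n,round(r['conf'],2),np.round(rc),unproj(i,rc,zz).round(3),ray(i,rc,.181 if 'rib' in n else .137).round(3))
E
```

```text
t 2.97 pos [ 0.5393 -0.1486  0.2978] yaw -165.11 tilt [-0.    -0.002 -1.   ] w 0.0854 F [-0.1  1.  -0.5] q [-0.27  0.35  0.29  1.51 -0.   -0.53]
 -> shift cm [-0.2  -0.69 13.38] turn -0.011
[[-0.259  0.923  0.285  0.465]
 [ 0.966  0.247  0.078 -0.166]
 [ 0.001  0.295 -0.956  0.427]]
cover_rib 0.78 [ 49. 467.] [ 0.362 -0.023  0.051] [ 0.397 -0.072  0.181]
cover_rib 0.65 [198. 304.] [ 0.538 -0.158  0.18 ] [ 0.538 -0.158  0.181]
cover 0.69 [ 52. 456.] [ 0.367 -0.032  0.047] [ 0.39  -0.064  0.137]
cover 0.58 [189. 310.] [ 0.529 -0.156  0.181] [ 0.54  -0.154  0.137]
bracket 0.69 [144. 314.] [ 0.499 -0.161  0.116] [ 0.497 -0.162  0.137]
runner 0.65 [139. 322.] [ 0.492 -0.155  0.122] [ 0.49  -0.156  0.137]
```

View pics/w1.png

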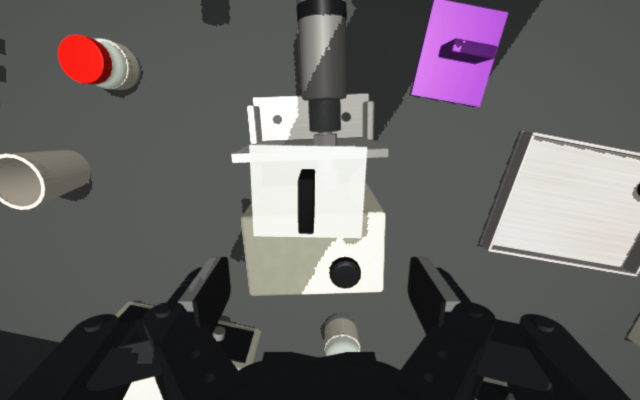

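Wrist view: rib at (200,307), slightly left of the runner shaft (140,324), so the bolt lies a little off the rib. Fit the rib, plate, runner axis and tray.

```bash
python3 - <<'E'
from h import *
z=np.load('/tmp/wrist.npz');p,d,K,T=z['p'].astype(int),z['d'],z['K'],z['T']
rr,cc=np.mgrid[0:400,0:640]
W=(np.stack([(cc-K[0,2])/K[0,0]*d,(rr-K[1,2])/K[1,1]*d,d,np.ones_like(d)],-1)@np.linalg.inv(T).T)[...,:3]
Z=np.where(d>0,W[...,2],-1)
def rect(m,n):
    k,l,s,_=cv2.connectedComponentsWithStats(m.astype(np.uint8)); m=l==1+s[1:,4].argmax()
    r=cv2.minAreaRect(W[m][:,:2].astype(np.float32)); print(n,m.sum(),np.round(r[0],4),np.round(r[1],4),round(r[2],2),'z',np.median(W[m][:,2]).round(4),'mean',W[m].mean(0).round(4)); return m
c=(cc>225)&(cc<395)&(rr>130)&(rr<300)
rect(c&(Z>.172)&(Z<.195)&(rr<240),'rib')
rect((cc>230)&(cc<395)&(rr>210)&(rr<300)&(Z>.12)&(Z<.146)&(p[...,0]>60),'housing+cover')
m=rect((cc>225)&(cc<395)&(rr>145)&(rr<163)&(Z>.124)&(Z<.136)&(p[...,0]>100),'plate')
m=rect((cc>248)&(cc<372)&(rr>145)&(rr<240)&(Z>.132)&(Z<.15)&(p.min(-1)>215),'cover')
# runner cylinder: pts z>.11 in front
m=(cc>290)&(cc<355)&(rr>15)&(rr<95)&(Z>.115)&(Z<.145)
P=W[m]; v=np.linalg.svd(P[:,:2]-P[:,:2].mean(0),full_matrices=False)[2][0]
print('runner',m.sum(),P.mean(0).round(4),np.degrees(np.arctan2(v[1],v[0])).round(1))
yaw=np.radians(16.5)
for a in (15,16,17,18):
    e=np.array([-np.sin(np.radians(a)),np.cos(np.radians(a))]); s=P[:,:2]@e; print(a,'lat mid',(np.percentile(s,1)+np.percentile(s,99))/2)
E
```

```text
rib 928 [ 0.5443 -0.1556] [0.0493 0.0133] 13.93 z 0.1812 mean [ 0.5428 -0.1562  0.181 ]
housing+cover 10468 [ 0.608  -0.1327] [0.1024 0.1505] 16.96 z 0.1326 mean [ 0.6068 -0.1354  0.1335]
plate 206 [ 0.4902 -0.1014] [0.0082 0.0204] 17.12 z 0.1324 mean [ 0.4899 -0.1015  0.1321]
cover 8988 [ 0.547  -0.1555] [0.0963 0.1123] 13.95 z 0.1374 mean [ 0.5415 -0.1561  0.1374]
runner 3598 [ 0.4205 -0.174   0.1282] 18.9
15 lat mid -0.27669321094656674
16 lat mid -0.2828409035251158
17 lat mid -0.28905923695239555
18 lat mid -0.2952045159554526
```

```bash
python3 -c "
from h import *
to([.544,-.1556,.158],193.9)"
```

```text
t 3.22 pos [ 0.5366 -0.1424  0.2998] yaw -164.73 tilt [-0.  0. -1.] w 0.0853 F [0.7 0.3 1. ] q [-0.26  0.34  0.28  1.51  0.   -0.53]
 -> shift cm [-0.36 -1.48 14.18] turn 0.024
```

arm_command(translation=[[-0.2, -0.8, 1], [-0.4, -1.5, 3], [-0.4, -1.5, 5], [-0.4, -1.5, 5], [-0.4, -1.5, 5]], turn=[0.024, 0.024, 0.024, 0.024, 0.024], hand=[0, 0, 0, 0, 0])

```text
clock: 3.63
eef_pos: [0.5439, -0.1559, 0.2485]
tool_rot: [-0.121, 0.993, 0.001, -0.001]
ft_force: [-0.3, 0.2, 0.9]
grip_width: 0.0853
```

```bash
cat > m.py <<'E'
from h import *
camera('wrist'); camera('wrist')
i=camera_info('wrist'); o=get_obs(); p,d=camera('wrist'); cv2.imwrite('pics/w2.png',p[...,::-1])
K,T=np.array(i['mtx']),np.array(i['world_to_cam']); p=p.astype(int)
rr,cc=np.mgrid[0:400,0:640]
W=(np.stack([(cc-K[0,2])/K[0,0]*d,(rr-K[1,2])/K[1,1]*d,d,np.ones_like(d)],-1)@np.linalg.inv(T).T)[...,:3]
Z=np.where(d>0,W[...,2],-1)
np.savez('/tmp/w2.npz',W=W,Z=Z,p=p)
def rect(m,n):
    k,l,s,_=cv2.connectedComponentsWithStats(m.astype(np.uint8)); m=l==1+s[1:,4].argmax()
    r=cv2.minAreaRect(W[m][:,:2].astype(np.float32)); print(n,m.sum(),np.round(r[0],4),np.round(r[1],4),round(r[2],2),'z',np.median(W[m][:,2]).round(4))
X=W[...,0];Y=W[...,1]
near=(abs(X-.544)<.05)&(abs(Y+.155)<.05)
E
python3 - <<'E'
from m import *
rect(near&(Z>.172)&(Z<.195),'rib')
rect((abs(X-.61)<.1)&(abs(Y+.135)<.12)&(Z>.12)&(Z<.1345)&(p[...,0]>60)&(X>.56),'housing')
rect((abs(X-.48)<.05)&(abs(Y+.15)<.1)&(Z>.124)&(Z<.1355),'plate')
to([.544,-.1556,.158],193.9,o)
m=(X>.36)&(X<.46)&(abs(Y+.18)<.05)&(Z>.115)&(Z<.145); P=W[m][:,:2]; e=np.array([-.2924,.9563]);s=P@e;print('runner lat',m.sum(),np.percentile(s,[1,99]).round(4))
E
```

```text
rib 1390 [ 0.5458 -0.1589] [0.0496 0.0138] 14.09 z 0.1809
housing 9932 [ 0.6135 -0.1344] [0.0942 0.1506] 16.28 z 0.1321
plate 2471 [ 0.4556 -0.166 ] [0.0632 0.0341] 18.27 z 0.1284
t 3.73 pos [ 0.5453 -0.1564  0.2508] yaw -166.13 tilt [ 0.002 -0.    -1.   ] w 0.0854 F [ 0.5 -0.3  0.8] q [-0.28  0.37  0.2   1.4   0.   -0.52]
 -> shift cm [0.12 0.11 9.27] turn -0.001
runner lat 5059 [-0.3127 -0.2721]
```

arm_command(translation=[[0, -0.25, 2.5], [0, -0.25, 5], [0, -0.25, 7.5], [0, -0.25, 9.2], [0, -0.25, 9.2]], turn=[0, 0, 0, 0, 0], hand=[0, 0, 0, 0, 0])

```text
clock: 4.2
eef_pos: [0.5437, -0.1584, 0.1548]
tool_rot: [-0.121, 0.993, 0.001, -0.002]
ft_force: [0.0, -1.0, -0.2]
grip_width: 0.0855
```

arm_command(translation=[[0, 0, 0], [0, 0, 0], [0, 0, 0], [0, 0, 0], [0, 0, 0]], turn=[0, 0, 0, 0, 0], hand=[0.5, 1, 1, 1, 1])

```text
clock: 4.62
eef_pos: [0.5463, -0.1594, 0.159]
tool_rot: [-0.12, 0.993, -0.001, 0.001]
ft_force: [0.9, -0.1, 0.3]
grip_width: 0.0256
```

arm_command(translation=[[0, 0, 0], [0, 0, 0], [0, 0, 0], [0, 0, 0], [0, 0, 0]], turn=[0, 0, 0, 0, 0], hand=[1, 1, 1, 1, 1])

```text
clock: 5.03
eef_pos: [0.5461, -0.1593, 0.1586]
tool_rot: [-0.12, 0.993, -0.0, 0.001]
ft_force: [-0.5, 1.4, 4.9]
grip_width: 0.0131
```

Gripped (13.1 mm). Now I lift straight up.

arm_command(translation=[[0, 0, 0], [0, 0, -1], [0, 0, -3], [0, 0, -5.5], [0, 0, -8]], turn=[0, 0, 0, 0, 0], hand=[1, 1, 1, 1, 1])

```text
clock: 5.45
eef_pos: [0.5444, -0.1589, 0.2375]
tool_rot: [-0.12, 0.993, 0.001, -0.002]
ft_force: [0.2, -0.0, -1.1]
grip_width: 0.0129
```

```bash
python3 - <<'E'
from m import *
z=np.array
# tray from this view and hidden bolt now visible?
for n in ['bolt_head','tray','lens_tube']:
    for r in spot_point('wrist',n)[:2]:
        rc=r['location'];zz=d[min(399,int(rc[0])),min(639,int(rc[1]))]; print(n,round(r['conf'],2),np.round(rc),unproj(i,rc,zz).round(4))
to([.503,.201,.26],184,o)
E
```

```text
tray 0.55 [206. 624.] [0.4983 0.2204 0.0056]
t 5.55 pos [ 0.5476 -0.1598  0.2422] yaw -166.16 tilt [ 0.007 -0.002 -1.   ] w 0.0138 F [ 0.5 -0.4 -1.2] q [-0.28  0.38  0.19  1.37 -0.   -0.53]
 -> shift cm [-4.31 36.09 -1.9 ] turn 0.172
```

View pics/w2.png

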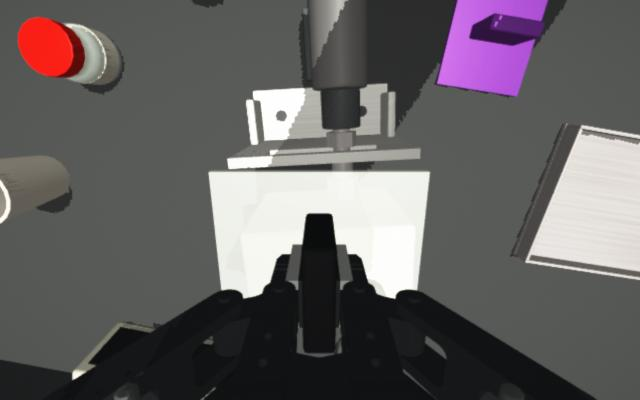

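arm_command(translation=[[0, 1, -0.5], [-0.2, 3, -1], [-0.6, 5.5, -1], [-1, 8, -1], [-1.4, 10.5, -1]], turn=[0.01, 0.03, 0.05, 0.07, 0.09], hand=[1, 1, 1, 1, 1])

```text
clock: 6.17
eef_pos: [0.5328, -0.053, 0.2457]
tool_rot: [-0.075, 0.997, 0.0, -0.002]
ft_force: [0.4, 1.2, -2.4]
grip_width: 0.0134
```

arm_command(translation=[[0, 2.5, 0], [0, 5, 0], [0, 7.5, 0], [0, 10, 0], [0, 12.5, 0]], turn=[0.02, 0.04, 0.06, 0.08, 0.082], hand=[1, 1, 1, 1, 1])

```text
clock: 6.58
eef_pos: [0.5137, 0.0708, 0.2457]
tool_rot: [-0.034, 0.999, -0.0, -0.002]
ft_force: [0.4, 0.5, -2.6]
grip_width: 0.0132
```

```bash
python3 - <<'E'
from m import *
T=(X>.38)&(X<.62)&(Y>.09)&(Y<.36)
t=T&(Z>.001)&(Z<.012)&(p.min(-1)>90); rect(t,'tray floor')
rect(T&(Z>.0)&(Z<.035)&(p.min(-1)>60),'tray all')
m=T&(Z>.028)&(Z<.045)&(p.max(-1)<90);print('tube',m.sum(),W[m].mean(0) if m.sum() else 0)
to([.503,.201,.15],184)
E
```

```text
tray floor 18185 [0.5007 0.2259] [0.1631 0.2212] 4.38 z 0.0043
tray all 27803 [0.5   0.225] [0.24 0.27] 0.01 z 0.0041
tube 748 [0.44992108 0.30471726 0.03802402]
t 6.73 pos [0.5138 0.0711 0.2459] yaw -175.82 tilt [-0.004 -0.001 -1.   ] w 0.0132 F [ 0.4 -1.1 -3.4] q [ 0.14  0.28  0.06  1.35 -0.    0.06]
 -> shift cm [ 0.1  13.04  9.58] turn 0.003
```

View pics/w2.png

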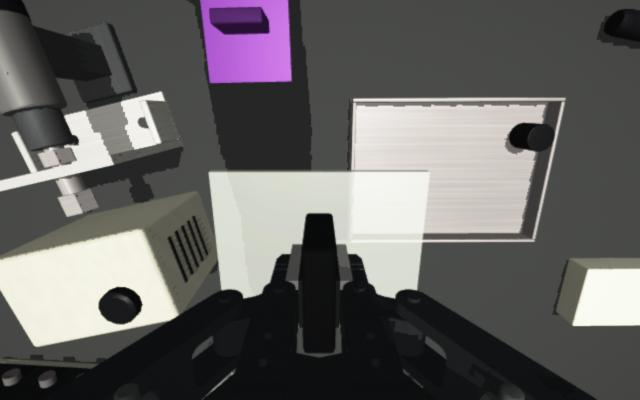

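arm_command(translation=[[0, 2.5, 0], [0.1, 5.5, 1], [0.1, 8.5, 2], [0.1, 11, 3], [0.1, 13, 4]], turn=[0, 0, 0, 0, 0], hand=[1, 1, 1, 1, 1])

```text
clock: 7.15
eef_pos: [0.5046, 0.1999, 0.206]
tool_rot: [-0.035, 0.999, -0.0, -0.001]
ft_force: [0.1, -0.0, -1.5]
grip_width: 0.0134
```

arm_command(translation=[[0, 0, 2.5], [0, 0, 5], [0, 0, 7.5], [0, 0, 10], [0, 0, 12]], turn=[0, 0, 0, 0, 0], hand=[1, 1, 1, 1, 1])

```text
clock: 7.57
eef_pos: [0.5038, 0.1977, 0.0845]
tool_rot: [-0.034, 0.999, -0.001, -0.002]
ft_force: [-0.4, 0.3, -1.7]
grip_width: 0.0134
```

```bash
python3 - <<'E'
from m import *
# underside check: lowest cover edge pts
to([.5026,.201,.0306],184.4)
m=(abs(X-.5)<.07)&(abs(Y-.2)<.08)&(Z>.03)&(Z<.08)
print('cover pts',m.sum()); P=W[m&(X<.47)]; print(np.median(P,0).round(4), P.min(0).round(3),P.max(0).round(3))
E
```

```text
t 7.72 pos [0.5032 0.1976 0.0852] yaw -176.09 tilt [-0.006 -0.003 -1.   ] w 0.013 F [-0.4 -1.  -2. ] q [ 0.37  0.45 -0.14  0.99 -0.    0.31]
 -> shift cm [0.01 0.36 5.46] turn -0.009
cover pts 20953
[0.4623 0.2002 0.0616] [0.452 0.138 0.056] [0.47  0.25  0.064]
```

arm_command(translation=[[0, 0.2, 1.5], [0, 0.35, 3], [0, 0.35, 4.2], [0, 0.35, 4.8], [0, 0.35, 4.8]], turn=[0, -0.009, -0.009, -0.009, -0.009], hand=[1, 1, 1, 1, 1])

```text
clock: 8.13
eef_pos: [0.5048, 0.2023, 0.0394]
tool_rot: [-0.039, 0.999, -0.0, -0.0]
ft_force: [-0.3, -0.1, -1.3]
grip_width: 0.0131
```

arm_command(translation=[[0, 0, 0.1], [0, 0, 0.2], [0, 0, 0.3], [0, 0, 0.3], [0, 0, 0.3]], turn=[0, 0, 0, 0, 0], hand=[1, 1, 1, 1, 1])

```text
clock: 8.55
eef_pos: [0.5051, 0.2029, 0.0371]
tool_rot: [-0.039, 0.999, 0.0, 0.0]
ft_force: [0.2, 0.1, -1.6]
grip_width: 0.0131
```

```bash
python3 - <<'E'
from h import *
to([.5026,.201,.0306],184.4)
E
```

```text
t 8.55 pos [0.5051 0.2029 0.0371] yaw -175.5 tilt [ 0.001  0.    -1.   ] w 0.0131 F [ 0.2  0.1 -1.6] q [ 0.38  0.5  -0.19  0.87 -0.    0.3 ]
 -> shift cm [ 0.27 -0.17  0.65] turn 0.002
```

arm_command(translation=[[0.1, -0.1, 0.1], [0.1, -0.1, 0.2], [0.1, -0.1, 0.3], [0.1, -0.1, 0.3], [0.1, -0.1, 0.3]], turn=[0, 0, 0, 0, 0], hand=[1, 1, 1, 1, 1])

```text
clock: 8.97
eef_pos: [0.5038, 0.2017, 0.0334]
tool_rot: [-0.039, 0.999, -0.0, -0.0]
ft_force: [0.0, -0.1, -1.3]
grip_width: 0.013
```

arm_command(translation=[[0, 0, 0.1], [0, 0, 0.2], [0, 0, 0.2], [0, 0, 0.2], [0, 0, 0.2]], turn=[0, 0, 0, 0, 0], hand=[1, 1, 1, 1, 1])

```text
clock: 9.38
eef_pos: [0.5039, 0.2018, 0.0316]
tool_rot: [-0.039, 0.999, -0.0, -0.0]
ft_force: [-0.2, -1.1, -1.6]
grip_width: 0.0132
```

arm_command(translation=[[0, 0, 0.05], [0, 0, 0.1], [0, 0, 0.15], [0, 0, 0.15], [0, 0, 0.15]], turn=[0, 0, 0, 0, 0], hand=[1, 1, 1, 1, 1])

```text
clock: 9.8
eef_pos: [0.504, 0.2018, 0.0306]
tool_rot: [-0.039, 0.999, 0.0, 0.0]
ft_force: [-2.2, -0.5, 4.1]
grip_width: 0.0133
```

Contact (force rose about 6 N). Release, then rise.

arm_command(translation=[[0, 0, 0], [0, 0, 0], [0, 0, 0], [0, 0, 0], [0, 0, 0]], turn=[0, 0, 0, 0, 0], hand=[0.7, 0.4, 0.4, 0.4, 0.4])

```text
clock: 10.22
eef_pos: [0.5039, 0.2017, 0.0299]
tool_rot: [-0.039, 0.999, -0.0, -0.0]
ft_force: [-0.3, 0.0, -0.5]
grip_width: 0.051
```

arm_command(translation=[[0, 0, -0.5], [0, 0, -2], [0, 0, -5], [0, 0, -8.5], [0, 0, -12]], turn=[0, 0, 0, 0, 0], hand=[0.4, 0.4, 0.4, 0.4, 0.4])

```text
clock: 10.63
eef_pos: [0.5032, 0.2014, 0.1511]
tool_rot: [-0.039, 0.999, -0.0, -0.001]
ft_force: [1.6, 0.1, -1.0]
grip_width: 0.051
```

arm_command(translation=[[0, -2, -4], [0, -4, -8], [0, -7, -10], [0, -10, -12], [0, -13, -13]], turn=[0, 0, 0, 0, 0], hand=[0.4, 0.4, 0.4, 0.4, 0.4])

```text
clock: 11.05
eef_pos: [0.5152, 0.0713, 0.2842]
tool_rot: [-0.04, 0.999, 0.0, 0.003]
ft_force: [1.0, 0.1, 0.1]
grip_width: 0.0513
```

```bash
python3 - <<'E'
from m import *
T=(X>.41)&(X<.60)&(Y>.12)&(Y<.28)
rect(T&(Z>.006)&(Z<.016)&(p.min(-1)>60),'cover in tray')
rect(T&(Z>.042)&(Z<.066),'rib in tray')
to([.51,-.11,.28],197,o)
E
```

```text
cover in tray 4865 [0.5053 0.2013] [0.0944 0.1117] 4.21 z 0.0093
rib in tray 591 [0.5042 0.2013] [0.0491 0.0144] 4.12 z 0.0529
t 11.15 pos [0.5155 0.0687 0.2834] yaw -175.81 tilt [ 0.006 -0.001 -1.   ] w 0.0513 F [-0.5 -0.5 -0.4] q [ 0.13  0.26  0.13  1.44 -0.    0.06]
 -> shift cm [  1.86 -17.79   0.35] turn -0.224
```

View pics/w2.png

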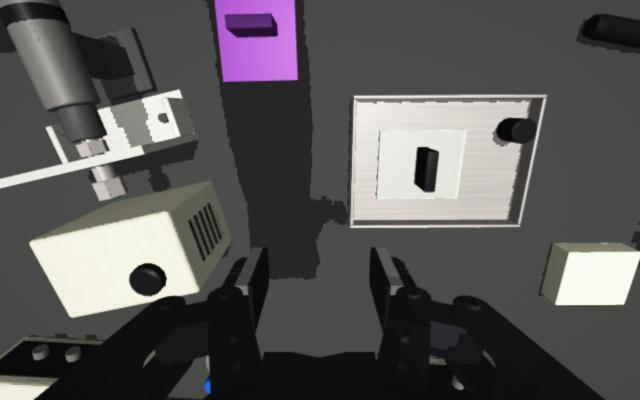

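Cover lies flat in the tray (top z 9 mm, centre (0.505,0.201), yaw 4.2°, rib up at (170,427)). The bolt head shows at (182,107). On to it.

arm_command(translation=[[0, -3, 0], [0, -7, 0.5], [-0.1, -11, 1], [-0.2, -15, 1.5], [-0.3, -18, 2]], turn=[-0.06, -0.12, -0.18, -0.22, -0.224], hand=[0.3, 0.3, 0.3, 0.3, 0.3])

```text
clock: 11.62
eef_pos: [0.531, -0.1084, 0.259]
tool_rot: [-0.152, 0.988, 0.0, -0.001]
ft_force: [0.2, 0.7, 0.5]
grip_width: 0.0597
```

```bash
python3 - <<'E'
from h import *
to([.534,-.1425,.26],197)
E
```

```text
t 11.62 pos [ 0.531  -0.1084  0.259 ] yaw -162.57 tilt [-0.001 -0.    -1.   ] w 0.0597 F [0.2 0.7 0.5] q [-0.2   0.32  0.15  1.4  -0.   -0.51]
 -> shift cm [ 0.73 -3.34 -0.1 ] turn 0.008
```

arm_command(translation=[[0.3, -1.5, 0], [0.7, -3, 0], [0.7, -3.3, 0], [0.7, -3.3, 0], [0.7, -3.3, 0]], turn=[0.008, 0.008, 0.008, 0.008, 0.008], hand=[0.3, 0.3, 0.3, 0.3, 0.3])

```text
clock: 12.03
eef_pos: [0.5343, -0.1394, 0.2596]
tool_rot: [-0.147, 0.989, 0.001, -0.0]
ft_force: [-0.3, -0.2, -0.5]
grip_width: 0.0598
```

```bash
python3 - <<'E'
from m import *
e=np.array([-.2924,.9563]);f=np.array([.9563,.2924])
h=(abs(X-.61)<.1)&(abs(Y+.135)<.12)&(Z>.126)&(Z<.138)&(X>.53)&(p.min(-1)>20); rect(h,'housing')
F=W[...,:2]@f;E=W[...,:2]@e
for n,lo,hi in [('head',.457,.479),('sleeve',.447,.457),('shaft',.385,.43),('runner',.31,.41)]:
    m=(F>lo)&(F<hi)&(abs(E+.292)<.024)&(Z>.105)&(Z<.136); 
    if m.sum(): print(n,m.sum(),'E',np.percentile(E[m],[2,50,98]).round(4),'F',np.percentile(F[m],[1,50,99]).round(4),'ztop',np.percentile(Z[m],98).round(4))
pl=(F>.42)&(F<.46)&(abs(Z-.132)<.004)&(abs(E+.304)<.09);print('plate F',np.percentile(F[pl],[2,50,98]).round(4),'E',np.percentile(E[pl],[1,99]).round(4))
hf=h&(abs(E+.3)<.06);print('housing front F',np.percentile(F[hf],[.5,2]).round(4))
for n in ['bolt_head']:
    for r in spot_point('wrist',n)[:2]:
        rc=r['location'];zz=d[int(rc[0]),int(rc[1])];P=unproj(i,rc,zz);print(n,round(r['conf'],2),np.round(rc),P.round(4),'f',P[:2]@f,'e',P[:2]@e)
to([.534,-.1425,.106],197,o); print('tcp f,e',o['eef_pos'][:2]@f,o['eef_pos'][:2]@e)
E
```

```text
housing 10881 [ 0.6129 -0.1346] [0.0953 0.1499] 17.1 z 0.132
head 638 E [-0.3048 -0.2925 -0.2797] F [0.4572 0.4672 0.4777] ztop 0.1238
sleeve 212 E [-0.3008 -0.292  -0.2834] F [0.4471 0.452  0.4568] ztop 0.1201
shaft 1904 E [-0.3077 -0.2922 -0.2768] F [0.3855 0.4044 0.4296] ztop 0.1311
runner 6323 E [-0.3125 -0.292  -0.2717] F [0.3188 0.3574 0.4084] ztop 0.1326
plate F [0.4358 0.4394 0.4435] E [-0.3815 -0.2343]
housing front F [0.4998 0.5003]
bolt_head 0.9 [189. 317.] [ 0.5288 -0.1419  0.1222] f 0.46417087979826305 e -0.29036101746137744
bolt_head 0.71 [147. 315.] [ 0.4936 -0.155   0.1217] f 0.42670114778487866 e -0.29256283302974984
t 12.13 pos [ 0.5344 -0.1391  0.26  ] yaw -163.01 tilt [-0.     0.001 -1.   ] w 0.0598 F [0.9 0.8 0.1] q [-0.25  0.34  0.18  1.41  0.   -0.55]
 -> shift cm [ 0.14 -0.32 15.4 ] turn -0.0
tcp f,e 0.47038622646630895 -0.28932757741351506
```

View pics/w2.png

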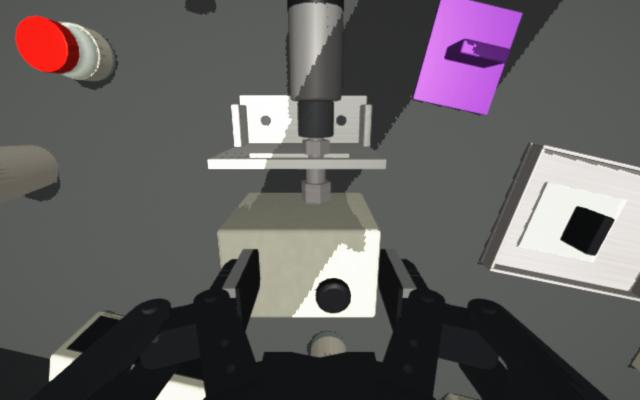

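Head at (190,316), centred about 3 mm to the -y of the TCP. I descend in two stages.

arm_command(translation=[[0.2, -0.3, 2], [0.2, -0.3, 5], [0.2, -0.3, 8], [0.2, -0.3, 9], [0.2, -0.3, 9]], turn=[0, 0, 0, 0, 0], hand=[0.3, 0.3, 0.3, 0.3, 0.3])

```text
clock: 12.65
eef_pos: [0.5311, -0.1429, 0.1672]
tool_rot: [-0.147, 0.989, 0.001, -0.003]
ft_force: [-0.7, -0.0, 0.6]
grip_width: 0.0597
```

arm_command(translation=[[0, 0, 0], [0, 0, 0], [0, 0, 0], [0, 0, 0], [0, 0, 0]], turn=[0, 0, 0, 0, 0], hand=[0.3, 0.3, 0.3, 0.3, 0.3])

```text
clock: 13.07
eef_pos: [0.5341, -0.1443, 0.1714]
tool_rot: [-0.147, 0.989, -0.0, 0.001]
ft_force: [0.6, -0.1, 0.9]
grip_width: 0.0594
```

```bash
python3 - <<'E'
from h import *
o=get_obs();e=np.array([-.2924,.9563]);f=np.array([.9563,.2924])
P=.468*f-.292*e; to([*P,.106],197,o)
E
```

```text
t 13.07 pos [ 0.5341 -0.1443  0.1714] yaw -163.12 tilt [ 0.002 -0.001 -1.   ] w 0.0594 F [ 0.6 -0.1  0.9] q [-0.26  0.38  0.01  1.19  0.   -0.56]
 -> shift cm [0.07 0.22 6.54] turn -0.002
```

arm_command(translation=[[0.1, 0.2, 0.6], [0.1, 0.2, 1.3], [0.1, 0.2, 2], [0.1, 0.2, 2.7], [0.1, 0.2, 3.4]], turn=[0, 0, 0, 0, 0], hand=[0.3, 0.3, 0.3, 0.3, 0.3])

```text
clock: 13.48
eef_pos: [0.5314, -0.1423, 0.1349]
tool_rot: [-0.147, 0.989, 0.0, -0.001]
ft_force: [-0.6, -0.4, 0.1]
grip_width: 0.0597
```

arm_command(translation=[[0, 0, 0.7], [0, 0, 1.4], [0, 0, 2.1], [0, 0, 2.8], [0, 0, 3.1]], turn=[0, 0, 0, 0, 0], hand=[0.3, 0.3, 0.3, 0.3, 0.3])

```text
clock: 13.9
eef_pos: [0.5312, -0.1423, 0.1037]
tool_rot: [-0.147, 0.989, 0.0, -0.001]
ft_force: [-0.3, -0.4, 0.4]
grip_width: 0.0598
```

```bash
python3 - <<'E'
from h import *
o=get_obs();e=np.array([-.2924,.9563]);f=np.array([.9563,.2924])
P=.468*f-.292*e; to([*P,.106],197,o)
E
```

```text
t 13.9 pos [ 0.5312 -0.1423  0.1037] yaw -163.12 tilt [-0.002  0.    -1.   ] w 0.0598 F [-0.3 -0.4  0.4] q [-0.26  0.44 -0.1   1.04  0.   -0.56]
 -> shift cm [-0.16 -0.06 -0.23] turn -0.002
```

arm_command(translation=[[0, 0, 0], [0, 0, 0], [0, 0, 0], [0, 0, 0], [0, 0, 0]], turn=[0, 0, 0, 0, 0], hand=[0.4, 0.6, 1, 1, 1])

```text
clock: 14.32
eef_pos: [0.5322, -0.1427, 0.1058]
tool_rot: [-0.147, 0.989, -0.0, 0.001]
ft_force: [-1.2, -0.3, 1.9]
grip_width: 0.0237
```

arm_command(translation=[[0, 0, 0], [0, 0, 0], [0, 0, 0], [0, 0, 0], [0, 0, 0]], turn=[0, 0, 0, 0, 0], hand=[1, 1, 1, 1, 1])

```text
clock: 14.73
eef_pos: [0.5322, -0.1427, 0.1057]
tool_rot: [-0.147, 0.989, -0.0, 0.001]
ft_force: [-1.0, -0.2, 5.8]
grip_width: 0.0237
```

```bash
python3 - <<'E'
from m import *
e=np.array([-.2924,.9563]);f=np.array([.9563,.2924])
Q=.468*f-.292*e; to([*Q,.106],197,o)
F=W[...,:2]@f;E=W[...,:2]@e
rc0,_=proj(i,[*Q,.12]);print(rc0)
cv2.imwrite('pics/w3.png',cv2.resize(p[100:400,160:480].astype(np.uint8)[...,::-1],(640,600),interpolation=3))
E
```

```text
t 14.83 pos [ 0.5322 -0.1427  0.1057] yaw -163.13 tilt [ 0.001 -0.    -1.   ] w 0.0237 F [-1.8 -1.4  5.8] q [-0.26  0.44 -0.09  1.04 -0.   -0.56]
 -> shift cm [-0.08  0.01 -0.03] turn -0.002
[294.27816203 318.95259163]
```

View pics/w3.png

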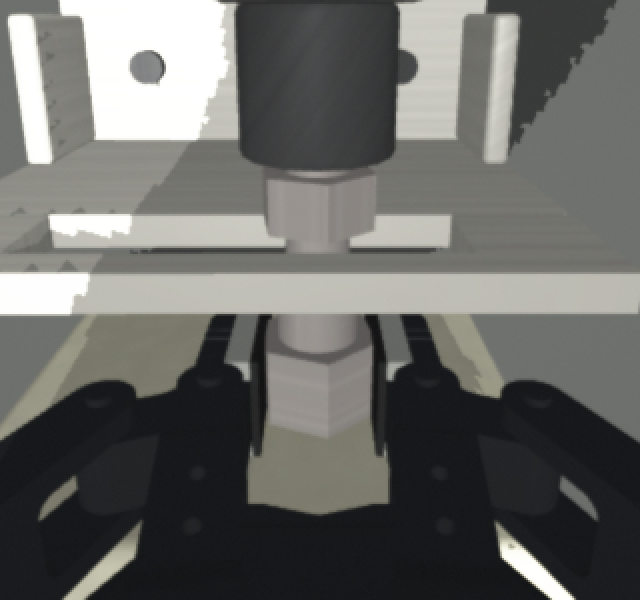

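The pads clasp the head (crop 390,320) on its flats (23.7 mm). I wait about a second and compare pictures to see whether it still turns.

arm_command(translation=[[0, 0, 0], [0, 0, 0], [0, 0, 0], [0, 0, 0], [0, 0, 0]], turn=[0, 0, 0, 0, 0], hand=[1, 1, 1, 1, 1])

```text
clock: 15.3
eef_pos: [0.5322, -0.1427, 0.1058]
tool_rot: [-0.147, 0.989, -0.0, 0.001]
ft_force: [-0.6, -0.8, 4.6]
grip_width: 0.0237
```

arm_command(translation=[[0, 0, 0], [0, 0, 0], [0, 0, 0], [0, 0, 0], [0, 0, 0]], turn=[0, 0, 0, 0, 0], hand=[1, 1, 1, 1, 1])

```text
clock: 15.72
eef_pos: [0.5322, -0.1427, 0.1057]
tool_rot: [-0.147, 0.989, -0.0, 0.001]
ft_force: [-1.5, -0.9, 5.9]
grip_width: 0.0237
```

```bash
python3 - <<'E'
from h import *
a=cv2.imread('pics/w2.png').astype(int)
for k in range(12): b,_=camera('wrist')
b=b[...,::-1].astype(int); D=abs(a-b).mean(-1)
print('diff nut',D[183:220,290:350].mean(),D[183:220,290:350].max(),'head',D[270:318,293:347].mean(),D[270:318,293:347].max(),'ref plate',D[237:255,170:470].mean(),'flank ref',D[100:170,285:355].mean())
to([.5322,-.1427,.1057],197)
p,d,i=snap('top','top1.png'); q=cv2.imread('pics/top0.png')[...,::-1]
D=abs(p.astype(int)-q).mean(-1)
for n,(r,c) in dict(bottle=(145,318),jar=(226,457),beaker=(175,467),slide=(212,158),driver=(313,180),purple=(285,326),tube=(267,215),cap=(188,344),big=(330,460),black=(305,545)).items(): print(n,D[r-8:r+8,c-8:c+8].mean().round(1),end='; ')
E
```

```text
diff nut 0.45540540540540536 2.3333333333333335 head 0.4592335390946502 2.3333333333333335 ref plate 0.33796296296296297 flank ref 0.4825850340136054
t 16.32 pos [ 0.5322 -0.1427  0.1057] yaw -163.13 tilt [ 0.001 -0.    -1.   ] w 0.0235 F [-0.6 -0.5  6. ] q [-0.26  0.44 -0.09  1.04 -0.   -0.56]
 -> shift cm [ 0. -0.  0.] turn -0.002
bottle 2.1; jar 2.6; beaker 2.0; slide 1.3; driver 16.7; purple 19.9; tube 2.3; cap 4.2; big 2.2; black 4.5;
```

The bolt head no longer turns: image change over 1.5 s is at noise level. The driver and purple cover patches differ in brightness, probably because the arm's shadow moved, and nothing touched them. I'm handing in.

```bash
python3 -c "
from h import *
print(job_done()); o=get_obs(); print(o['clock'],o['grip_width'])"
```

```text
the job is handed in; nothing more can be done
None
the job is handed in; nothing more can be done
```

I handed the job in at about 16.4 s, with the gripper still holding the bolt head. As far as my checks show, the job was done as asked and in the order asked.

- **Cover:** I lifted the clear cover off by its rib and lowered it into the tray until it touched, then let go. It lies flat, rib up, top about 9 mm above the table. Its centre is at (0.505, 0.201) m, turned 4.2° against the tray's 4.4°. That is about 2–3 mm from the target spot.
- **Bolt head:** The fingers hold it on its flats at 23.7 mm opening. The grip force is fixed at half the maximum, 60 N, above the 40 N needed to stop the bolt. Pictures of the head and nut about 1.5 s apart differ only by noise, so it is no longer turning.
- **Forces:** I saw no reading above about 6 N at the wrist.
- **Other things on the table:** Most areas matched between the first and last top views. Two did not, the screwdriver and the purple look-alike cover. I put this down to the arm's shadow having moved, because nothing came near either of them, but I did not check it separately.

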